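Hook the drip tray out from under the UV steriliser

TASK

Take the pull hook from its rubber mat, catch its tip in the ring of the black drip tray and, with the hook alone, gently draw the tray out from under the steriliser shelf until you feel it come up against the rubber buffer of its hidden stop; a light, sure touch there is enough, and a kilo of pull on the stop is already too much. Then unhook without pushing the tray back off the stop, and lay the hook flat on its mat again without dropping it. Leave the bottle, the jar and the spare tap where they stand.

Things in the scene. Friction and masses are not known exactly. Their poses are not given: they have to be found in the camera images.
- hook_grip (a point): Orange pull hook, 0.16 kg, lying flat on its mat: centre of its block handle, 96 long (x) x 22 wide (y) x 24 high. x runs along the tool to the hook end, y is the side to which the tip is bent, z is up. A 6 thick steel shank leaves the handle along x at mid-height and bends to +y 130 ahead of this point.
- hook_tip (a point): Middle of the hook's sideways tip, 6 thick: 130 along x and 14.5 along y from hook_grip, same height and axes. The tip reaches 33 to the side of the shank's axis (+y); its last 8 mm curl back 6 towards the handle.
- tray_eye (a point): Centre of the brass ring on the tray's front, 36 above the bench, 30 ahead of tray_front along -x, on a short stem. The ring stands upright: bar 5 thick, 24 clear inside, 34 outside. Its hole looks along y, so the hook's tip goes in sideways along +y. Axes as tray_front. It stands out ahead of the deck's edge, clear from above.
- tray_front (a point): Middle of the front wall, half-way up, of a black open drip tray 240 deep (x) x 200 wide (y) x 40 high, walls 4, 0.3 to 0.6 kg, loose between guides 7 wider than it. It draws out along its -x with an even drag of 1.5 to 6 N. After 40 to 100 mm its rear wall meets a rubber buffer (6 N per mm, 6 mm at most) hidden under the deck: that place is not measured and shows only as a rise in the pull.
- shelf_front (a point): Fixed white steriliser shelf: middle of its deck's front edge, on top, 85 above the bench. Deck 260 deep (x) x 360 wide (y), underside at 70; it is open towards -x, the way the tray is drawn. On the deck lie the grey UV steriliser (up to 217 above the bench) and, along y 25 behind this edge, a grey pipe with a valve (up to 155).
- mat: Black rubber mat, 220 (x) x 100 (y) x 3 thick, fixed to the bench, origin in the middle of its underside. The hook starts on it, handle centre about 35 from the middle along the mat's -x, and goes back on it much as it lay.
- bottle_mid (a point): Mid-height of a blue bottle, 58 diameter, 150 high, standing. Leave alone.
- jar_mid (a point): Mid-height of an amber jar with green cap, 60 diameter, 75 high, standing. Leave alone.
- tap_mid (a point): Mid-height of a spare black and grey hose tap, about 65 x 38, 92 high, standing. Leave alone.
Things that resemble listed ones, but are neither listed nor needed, are in the scene too. Several things have the shape of the mat; the one meant has the colours described above.

How it is judged:
On the way, in this order (a step that is already met when the one before it is completed fails the run):
1. the hook's tip is inside the tray's ring (distance between hook_tip and tray_eye below 0.014 m and distance of tray from where it was at the start of the episode below 0.04 m), for 0.1 s.
2. drawn by the hook, the tray rests against the buffer of its stop (contact force between tray and stop above 2 N and contact force between hook and tray above 1 N), for 0.2 s.
At the end, for the whole second after the job is handed in: The tray is still and flat, its rear wall within 6 mm of the buffer. The hook is out of the ring, released, still, lying flat (within 6 degrees) on its mat, handle centre at most 40 mm to either side of the mat's middle line and from 90 mm behind to 40 mm ahead of its middle (x of tray in the frame of stop below -0.11 m and angle between tray's own z axis and vertical below 0.03 rad and linear speed of each of tray, hook below 0.01 m/s and contact force between hook and tray below 0.05 N and x of hook_grip in the frame of mat between -0.09 and 0.04 m and y of hook_grip in the frame of mat between -0.04 and 0.04 m and z of hook_grip in the frame of mat below 0.019 m and angle between hook_grip's own z axis and vertical below 0.1 rad); the robot touches nothing.
It fails at once if the tray is pulled against its stop with more than 12 N (contact force between tray and stop above 12 N).
It fails at once if the hook bears on the tray with more than 20 N (contact force between hook and tray above 20 N).
It fails at once if the fingers or arm touch the tray (contact force between any of the fingers, the arm and tray above 0.5 N).
It fails at once if the bottle, jar or tap is shifted by more than 15 mm (distance of any of bottle_mid, jar_mid, tap_mid from where it was at the start of the episode above 0.015 m).
It fails at once if the hook is let go more than 25 mm above where it lies on its mat (dropped) (contact force between the fingers and hook below 0.05 N and z of hook_grip in the frame of mat above 0.04 m).
It also fails if it takes over 61 s, if anything falls off the work surface, if the arm or the gripper's body presses on something with over 40 N, if the wrist force passes 120 N, or if a joint passes its speed limit or range.

ROBOT

A 6-joint arm with a two-finger parallel gripper is mounted at the origin on the work surface. World frame = base frame: x ahead of the robot, y to its left, z up, the work surface at z = 0. Lengths are in m, angles in rad, forces in N, time in s.
With the tool pointing down it reaches from about 0.35 to 0.725 m from the base axis. Payload 6 kg.
Tool frame: the origin (TCP) lies between the finger pads; the fingertips stand 22 mm ahead of it and the grasp point (between the pads) lies 3 mm ahead of it; z points along the fingers, y is the line along which they close (so a half turn about z gives the same grasp; the last joint's range is limited). The gripper opens to 85 mm and grips with 20 to 120 N. Pads are 22 mm wide; open, the fingers measure 114 mm over their backs; the gripper's body (76 mm by 85 mm) begins 54 mm behind the grasp point. The pads swing forward as they close: fully open they stand 13 mm farther back than shut.
Start: joints at [-0.831, 0.04, 0.085, 0, -1.615, -0.334], TCP at [0.237, -0.551, 0.253] pointing down, gripper open.
Joint ranges: [-2.56, 2.56], [-1.29, 2.01], [-1.08, 1.49], [-3.29, 1.98], [-2.81, -0.18], [-2.99, 2.99]. Speed limits (rad/s): [2.57, 2.57, 3.01, 3.14, 3.14, 3.14].

INTERFACE

Orientations are given as [roll, pitch, yaw] about the fixed x, y, z axes, in that order (R = Rz(yaw) Ry(pitch) Rx(roll)).
In Python, from plant import r, grab_frame, order, recognise, outline_of, pinpoint gives the robot as it stands.
- The arm moves only by the tool arm_command, never from a script. Its argument "targets" is one flat list of numbers, 6 for each row, row after row: the shift along the tool's x, y, z in m, then the turn, a rotation vector about the tool's x, y, z in rad. A call has 1 to 10 rows; each row is the pose to reach, as a shift and turn from the pose commanded when the call began, along the tool's axes at that moment; what a row does not reach only later rows make up. A row lasts 1/10 s, in which the tool goes at most 50 mm and 8.59 degrees, less where a joint would pass 70% of its speed; a pose out of reach is approached as far as the arm can. A call with a gripper value outside its range is refused whole. "fingers" is the closure in counts, from 0 (fully open) to 255 (shut), set as the call begins (left out, the last holds). The fingers move at their own pace and stop on an object; the grip force is fixed at half the most. Time passes only in rows, so rows that repeat a pose let the fingers close. It gives the time, the measured TCP pose, the force, the opening and the grip force at its end, in the units of the state.
- r.read_state(): the state, without advancing time (a new reading comes with each control period).
- grab_frame(name): name is "scene" or "top"; returns a dict with "image" (384x512x3 uint8, red, green, blue), "mtx" (3x3 intrinsics, pixels), "rvec" (rotation vector, rad) and "tvec" (3), from world to camera coordinates, as OpenCV has them. Camera axes: x right, y down, z forward; pixel columns grow to the right and rows downward; lengths in m; the calibration is good to about 2 mm. A picture is of the moment at which its call begins. There is no depth.
- order.sign_off(): hands the job in; it is judged then, once.
Trained networks look in a picture, given as the dict that the camera call returned (one of the last four; its "shot" number tells which), for a name from the list of things; names that differ only in an ending like _2 or _b are one class to them, and where a whole thing is asked for, a point or a joint stands for the part that bears it (a point fixed in the world has none). Each returns a list of dicts, best first, with "conf" (0 to 1); they miss things now and then, are a little off and sometimes report something else, mostly with a low value. They report only what shows in the picture. A call takes as long as a camera call. They do not tell look-alikes from the thing itself.
- recognise(picture, label): "rect" ([left, top, right, bottom] in pixels, round what is visible of it).
- outline_of(picture, label): "pixels" (384x512 bool, what is visible of it) and "rect" ([left, top, right, bottom] in pixels, round what is visible of it).
- pinpoint(picture, label): "centre" ([row, column] in pixels: a listed point, or the origin of a listed thing).
The state is a dict: "clock": time; "joint_positions": joint angles; "qvel": joint speeds; "joint_efforts": joint torques, N m; "eef_pos": TCP position; "orientation": TCP orientation; "contact_force": force on the tool from outside, world axes, zero at the start; "torque": the same for the moment, N m; "finger_gap": opening from 0.0 (shut) to 1.0 (fully open); "grip_force": force on a finger pad.
Only numpy, scipy, OpenCV 4.12 (cv2) and the standard library are available. Lean on these libraries where they do the work, as an engineer would, in place of code of your own. Each camera call takes 0.05 s, during which the arm holds its last target. There are 200 camera calls.

## Working session

There is one attempt and no reset: what is moved stays moved. The work goes in short steps, Python scripts to look and compute and a tool call to move; the robot and the scene stay as the last step left them, time stands still between calls to the robot, and variables do not carry over. Pictures are saved under pics/ and viewed, at most 10 in all, crops included, and the job is handed in when it is done.

Besides the shell and the picture viewer there is one more tool, called after "Request:" in YAML: its name, and indented under it one key for each argument. arm_command: Moves the arm, as the interface text tells. Its arguments: {"type":"object","properties":{"targets":{"type":"array"},"fingers":{"type":"number"}},"required":["targets"]}

```bash
ls; mkdir -p pics; cat > h.py <<'E'
import numpy as np, cv2
from plant import r, grab_frame, order, recognise, outline_of, pinpoint
def ray(p,px):  # px=(row,col)
    u=cv2.undistortPoints(np.array([[[px[1],px[0]]]],float),p["mtx"],None).ravel()
    R=cv2.Rodrigues(np.array(p["rvec"],float))[0]; t=np.array(p["tvec"],float).ravel()
    return -R.T@t, R.T@np.array([u[0],u[1],1.])
def atz(p,px,z):
    c,d=ray(p,px); return c+d*(z-c[2])/d[2]
def tri(ps,pxs):
    A=np.zeros((3,3));b=np.zeros(3)
    for p,x in zip(ps,pxs):
        c,d=ray(p,x);d/=np.linalg.norm(d);M=np.eye(3)-np.outer(d,d);A+=M;b+=M@c
    return np.linalg.solve(A,b)
def proj(p,X):
    q=cv2.projectPoints(np.array(X,float).reshape(-1,1,3),np.array(p["rvec"],float),np.array(p["tvec"],float),p["mtx"],None)[0].reshape(-1,2)
    return q[:,::-1]
def save(p,n,crop=None,s=1):
    im=p["image"][:,:,::-1]
    if crop: im=im[crop[0]:crop[1],crop[2]:crop[3]]
    cv2.imwrite("pics/"+n,cv2.resize(im,None,fx=s,fy=s,interpolation=cv2.INTER_CUBIC))
E
python3 - <<'E'
from h import *
np.set_printoptions(precision=4,suppress=True)
S=grab_frame("scene");T=grab_frame("top")
save(S,"s0.png",None,1.5);save(T,"t0.png",None,1.5)
for n in "hook_grip hook_tip tray_eye tray_front shelf_front mat bottle_mid jar_mid tap_mid".split():
    a=pinpoint(S,n);b=pinpoint(T,n)
    f=lambda l:[(np.round(x["centre"],1).tolist(),round(float(x["conf"]),2)) for x in l[:3]]
    print(n,f(a),f(b))
    if a and b: print("   ",tri([S,T],[a[0]["centre"],b[0]["centre"]]))
print(r.read_state())
E
```

```text
pics
hook_grip [([213.4, 183.0], 0.79)] [([240.8, 324.7], 0.67), ([231.4, 322.7], 0.51)]
    [ 0.3876 -0.2991 -0.0027]
hook_tip [] [([203.7, 329.9], 0.83)]
tray_eye [([217.0, 187.8], 0.36)] [([163.5, 229.6], 0.39)]
    [ 0.5778 -0.1649  0.1614]
tray_front [] [([154.5, 231.2], 0.42)]
shelf_front [([201.9, 312.8], 0.74)] [([156.2, 226.0], 0.91)]
    [0.6725 0.0334 0.0793]
mat [([254.6, 128.4], 0.86), ([218.1, 187.1], 0.57)] [([234.2, 322.9], 0.67), ([228.0, 386.1], 0.61)]
    [ 0.3843 -0.4104 -0.1156]
bottle_mid [([201.4, 312.0], 0.69)] [([236.2, 138.6], 0.72)]
    [ 0.4018  0.4019 -0.3552]
jar_mid [([177.2, 360.8], 0.67)] [([162.0, 160.1], 0.85)]
    [0.6656 0.2673 0.0502]
tap_mid [([245.7, 255.8], 0.93), ([209.9, 180.7], 0.33)] [([161.4, 296.1], 0.44)]
    [ 0.6662 -0.2022  0.0264]
{'clock': 1.0, 'joint_positions': array([-0.8313,  0.0402,  0.0848, -0.    , -1.6155, -0.3337]), 'qvel': array([-0.0037, -0.    , -0.0007,  0.0005,  0.0005, -0.0016]), 'joint_efforts': array([ -0.0002, -36.7926,  34.745 ,   6.9331,  -0.0009,   0.    ]), 'eef_pos': array([ 0.2368, -0.5513,  0.2533]), 'orientation': array([ 3.1415,  0.    , -2.7358]), 'contact_force': array([-0.6119, -0.24  ,  0.9655]), 'torque': array([ 0.024 , -0.0136,  0.0078]), 'grip_force': 0.0, 'finger_gap': 0.9963184089235313}
```

View pics/s0.png

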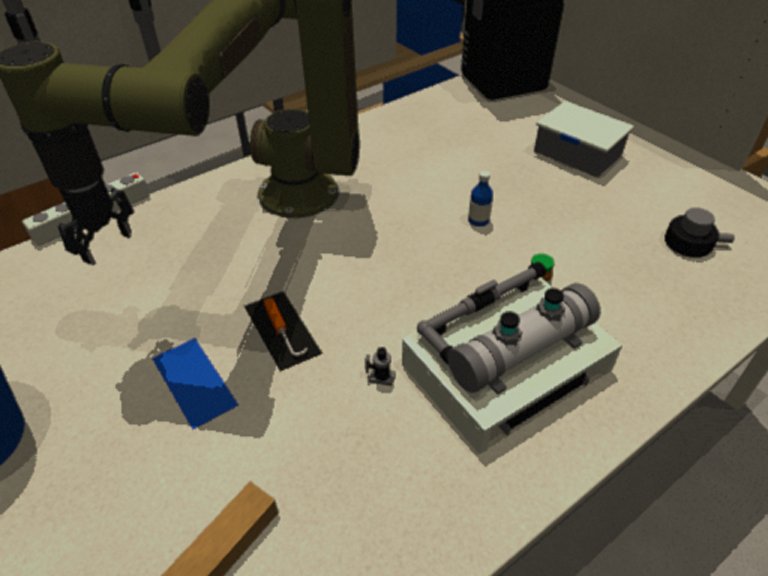

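View pics/t0.png

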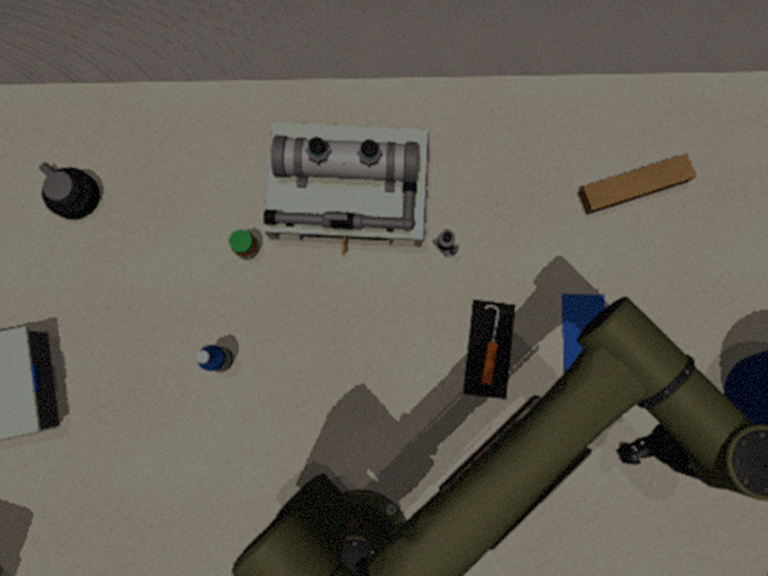

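The black mat with the hook is at top-view px (490,348)/1.5, the blue mat is a decoy, and the ring is at (345,245)/1.5. Next I measure them precisely.

```bash
python3 - <<'E'
from h import *
np.set_printoptions(precision=4,suppress=True)
S=grab_frame("scene");T=grab_frame("top")
a=T["image"][145:180,205:260];b=T["image"][195:270,305:350];c=S["image"][190:250,160:220]
f=lambda i,w,h:cv2.resize(i[:,:,::-1],(w,h),interpolation=cv2.INTER_CUBIC)
cv2.imwrite("pics/c1.png",np.hstack([f(a,495,315),np.zeros((315,5,3),np.uint8),f(b,189,315)]))
for P,n,z in((T,"top",.027),(S,"scene",.021)):
    hsv=cv2.cvtColor(P["image"],cv2.COLOR_RGB2HSV)
    m=cv2.inRange(hsv,(3,170,90),(14,255,255))
    k,l,st,ce=cv2.connectedComponentsWithStats(m)
    for i in range(1,k):
        if st[i,4]>40:
            ys,xs=np.nonzero(l==i); pts=np.array([atz(P,(y,x),z)[:2] for y,x in zip(ys,xs)])
            R=cv2.minAreaRect((pts*1000).astype(np.float32)); 
            u,s,v=np.linalg.svd(pts-pts.mean(0)); print(n,st[i],ce[i],pts.mean(0),R,"dir",v[0],np.degrees(np.arctan2(v[0,1],v[0,0])))
hsv=cv2.cvtColor(T["image"],cv2.COLOR_RGB2HSV)
sub=hsv[155:172,222:238]; m=cv2.inRange(sub,(8,90,50),(25,255,255));ys,xs=np.nonzero(m);print(ys+155,xs+222)
for y,x in [(ys.min()+155,xs.mean()+222),(ys.max()+155,xs.mean()+222)]: print(atz(T,(y,x),.04))
for n in("mat","hook_grip","hook_tip","tray_eye","tray_front"):
    z=dict(mat=.003,hook_grip=.015,hook_tip=.015,tray_eye=.036,tray_front=.02)[n]
    for q in pinpoint(T,n)[:2]: print(n,q["conf"],q["centre"],atz(T,q["centre"],z))
    for q in pinpoint(S,n)[:2]: print(" S",n,q["conf"],q["centre"],atz(S,q["centre"],z))
for q in outline_of(T,"mat")[:2]:
    ys,xs=np.nonzero(q["pixels"]);pts=np.array([atz(T,(y,x),.003)[:2] for y,x in zip(ys,xs)])
    print("mat",cv2.minAreaRect((pts*1000).astype(np.float32)),pts.mean(0))
# shelf deck front edge: brightness column profile
E
```

```text
scene [177 200  13  19 108] [183.0926 208.7778] [ 0.3892 -0.2974] ((388.026611328125, -296.90252685546875), (18.698726654052734, 91.37802124023438), 77.74690246582031) dir [ 0.9775 -0.211 ] -12.180879051667
[158 158 158 159 159 159 160 160 161 161 162 162 163 163 164 164 165 165
 165 166 166 167 167 168 168] [228 229 230 228 229 230 229 230 228 229 228 229 228 229 228 229 228 229
 230 228 229 228 229 228 229]
[0.6775 0.0301 0.04  ]
[0.642  0.0302 0.04  ]
mat 0.92 [226.5, 386.0] [ 0.434  -0.5115  0.003 ]
mat 0.73 [233.2, 323.3] [ 0.4141 -0.2935  0.003 ]
 S mat 0.71 [218.4, 188.5] [ 0.4232 -0.2988  0.003 ]
 S mat 0.57 [255.2, 130.0] [ 0.4445 -0.5223  0.003 ]
hook_grip 0.48 [239.9, 325.8] [ 0.3906 -0.2995  0.015 ]
 S hook_grip 0.66 [208.6, 180.8] [ 0.3787 -0.3011  0.015 ]
hook_tip 0.76 [204.7, 331.0] [ 0.5115 -0.3223  0.015 ]
 S hook_tip 0.77 [233.1, 198.8] [ 0.5083 -0.3093  0.015 ]
tray_eye 0.61 [167.0, 230.0] [0.6463 0.0262 0.036 ]
tray_front 0.53 [155.6, 231.4] [0.6907 0.0223 0.02  ]
mat ((450.5379638671875, -519.8435668945312), (97.72076416015625, 178.1431884765625), 86.71035766601562) [ 0.4755 -0.5064]
mat ((416.3817138671875, -300.64398193359375), (100.22647094726562, 219.48538208007812), 81.73197937011719) [ 0.4197 -0.2997]
```

View pics/c1.png

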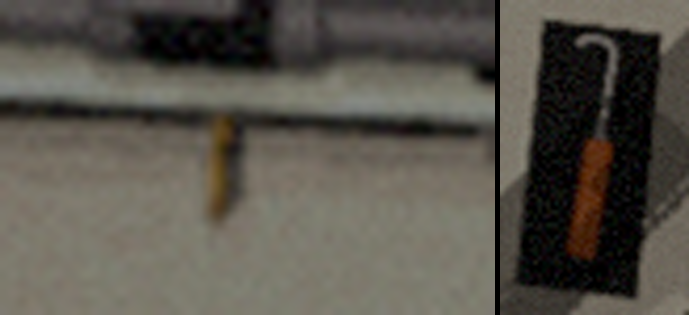

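The ring shows edge-on at crop (215–225, 118–218). Its outer edge is at about row 169, col 229 in the top image. The hook handle's top face spans (566–612, 140–258) in the right crop, and the shelf is yawed by a few degrees.

```bash
python3 - <<'E'
from h import *
np.set_printoptions(precision=4,suppress=True)
T=grab_frame("top");S=grab_frame("scene")
print("cams",ray(T,(0,0))[0],ray(S,(0,0))[0])
I=T["image"].astype(float)
# deck front edge (top z=.085): strongest dark transition per column
g=I.sum(2);pts=[]
for x in list(range(186,226))+list(range(236,280)):
    col=cv2.GaussianBlur(g[:,x-1:x+2].mean(1).reshape(-1,1),(1,3),0).ravel()
    d=np.diff(col[152:168]); i=d.argmin(); pts.append(atz(T,(152+i+.5,x),.085)[:2])
pts=np.array(pts);l=cv2.fitLine(pts.astype(np.float32),cv2.DIST_HUBER,0,.001,.001).ravel()
print("edge dir",l,"yaw",np.degrees(np.arctan(-l[0]/l[1])), pts[:,1].min(),pts[:,1].max())
# ring
rel=I[:,:,0]-I[:,:,2]
for y in range(155,173):
    w=np.clip(rel[y,224:236]-np.median(rel[y,215:245])-12,0,None)
    print(y,w.sum().round(),(atz(T,(y,(w*np.arange(224,236)).sum()/w.sum()),.045) if w.sum()>15 else ''))
# handle in top
m=((I[:,:,0]>90)&(I[:,:,0]>1.8*I[:,:,2])&(I[:,:,0]-I[:,:,1]>40)).astype(np.uint8);m[:195]=0;m[270:]=0;m[:,:305]=0;m[:,350:]=0
ys,xs=np.nonzero(m);p=np.array([atz(T,(y,x),.024)[:2] for y,x in zip(ys,xs)])
v=np.linalg.svd(p-p.mean(0))[2][0];print("handle",len(ys),p.mean(0),np.degrees(np.arctan2(v[1],v[0])),cv2.minAreaRect((p*1000).astype(np.float32)))
# shank axis / tip end : light pixels on mat
q=g>330; q[:200]=0;q[228:]=0;q[:,:322]=0;q[:,336:]=0
for y in range(200,230):
    x=np.nonzero(q[y])[0]
    if len(x): print(y,x.min(),x.max(),atz(T,(y,x.mean()),.015)[:2])
E
```

```text
cams [ 0.3431 -0.0837  1.4749] [ 1.3001 -0.6737  1.0451]
edge dir [0.0652 0.9979 0.6716 0.0132] yaw -3.7379618 -0.14251330828991646 0.17088546552239486
155 0.0 
156 0.0 
157 1.0 
158 60.0 [0.6763 0.0285 0.045 ]
159 60.0 [0.6728 0.0286 0.045 ]
160 53.0 [0.6692 0.0293 0.045 ]
161 26.0 [0.6657 0.0297 0.045 ]
162 40.0 [0.6622 0.0305 0.045 ]
163 46.0 [0.6586 0.0304 0.045 ]
164 57.0 [0.6551 0.0305 0.045 ]
165 50.0 [0.6516 0.0304 0.045 ]
166 49.0 [0.648  0.0302 0.045 ]
167 40.0 [0.6445 0.0303 0.045 ]
168 20.0 [0.641  0.0303 0.045 ]
169 0.0 
170 0.0 
171 0.0 
172 0.0 
handle 48 [ 0.4001 -0.2998] 164.71517586999505 ((396.40777587890625, -301.026611328125), (14.213454246520996, 64.08180236816406), 77.46049499511719)
200 330 335 [ 0.5279 -0.3282]
```

```bash
cat > go.py <<'E'
import sys,numpy as np
from plant import r
from scipy.spatial.transform import Rotation as R
s=r.read_state();x,y,z,yaw=map(float,sys.argv[1:])
c=R.from_euler("xyz",s["orientation"]);t=R.from_euler("xyz",[np.pi,0,np.radians(yaw)])
print(s["clock"],s["eef_pos"].round(4),np.degrees(s["orientation"]).round(2),"F",s["contact_force"].round(2),"| move",c.inv().apply(np.array([x,y,z])-s["eef_pos"]).round(4),(c.inv()*t).as_rotvec().round(4))
E
python3 go.py .382 -.298 .12 171.6
```

```text
1.75 [ 0.2369 -0.5513  0.2533] [ 179.99   -0.   -156.75] F [0.67 0.86 0.06] | move [-0.2333  0.1754  0.1333] [ 1.000e-04 -1.000e-04  5.524e-01]
```

Request:
arm_command:
  targets: [-0.233,0.175,0.133,0,0,0.552,-0.233,0.175,0.133,0,0,0.552,-0.233,0.175,0.133,0,0,0.552,-0.233,0.175,0.133,0,0,0.552,-0.233,0.175,0.133,0,0,0.552,-0.233,0.175,0.133,0,0,0.552,-0.233,0.175,0.133,0,0,0.552,-0.233,0.175,0.133,0,0,0.552,-0.233,0.175,0.133,0,0,0.552]
  fingers: 110

```text
clock: 2.65
eef_pos: [0.3821, -0.2981, 0.1205]
orientation: [-3.141, -0.0, 2.997]
contact_force: [-0.3, -0.5, 2.1]
finger_gap: 0.572
grip_force: 0.0
```

```bash
python3 go.py .382 -.298 .029 171.6; python3 - <<'E'
from h import *
T=grab_frame("top");S=grab_frame("scene");f=lambda i:cv2.resize(i[:,:,::-1],None,fx=4,fy=4,interpolation=cv2.INTER_CUBIC)
cv2.imwrite("pics/c2.png",np.hstack([f(T["image"][190:275,290:380]),f(S["image"][170:255,130:230])]))
for yaw in(171.6,):
  print(proj(T,[[.382,-.298,.027],[.382+.1307,-.298-.005,.015]]),proj(S,[[.382,-.298,.027],[.382+.1307,-.298-.005,.015]]))
E
```

```text
2.65 [ 0.3821 -0.2981  0.1205] [-179.98   -0.    171.73] F [-0.29 -0.5   2.1 ] | move [0.0001 0.0001 0.0915] [-0.0003 -0.      0.0022]
[[242.33856745 325.97950394]
 [204.45370839 325.42365716]] [[206.35404481 181.60714082]
 [233.01928746 201.20565032]]
```

View pics/c2.png

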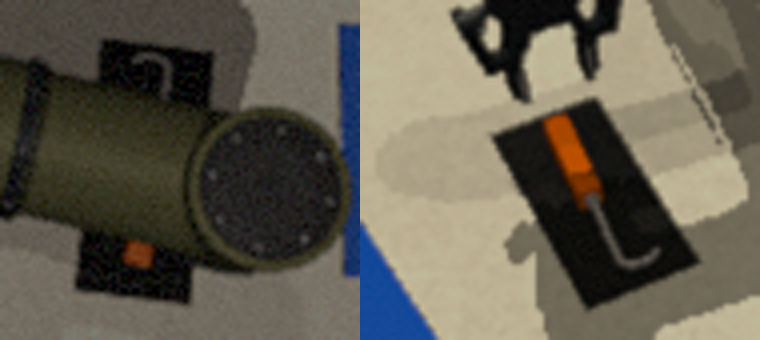

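Request:
arm_command:
  targets: [-0.001,0,0.04,0,0,0.002,-0.001,0,0.07,0,0,0.002,-0.001,0,0.085,0,0,0.002,-0.001,0,0.0915,0,0,0.002,-0.001,0,0.0915,0,0,0.002]

```text
clock: 3.25
eef_pos: [0.3824, -0.2993, 0.0286]
orientation: [-3.142, -0.001, 2.992]
contact_force: [0.7, -0.4, -0.2]
finger_gap: 0.565
grip_force: 0.0
```

Request:
arm_command:
  targets: [0,0,0,0,0,0,0,0,0,0,0,0,0,0,0,0,0,0,0,0,0,0,0,0,0,0,0,0,0,0]
  fingers: 255

```text
clock: 3.75
eef_pos: [0.3838, -0.2992, 0.0305]
orientation: [-3.14, 0.003, 2.994]
contact_force: [-1.2, 0.1, 6.8]
finger_gap: 0.243
grip_force: 61.2
```

```bash
python3 go.py .382 -.298 .050 171.6
```

```text
3.75 [ 0.3838 -0.2992  0.0305] [-1.7992e+02  1.5000e-01  1.7153e+02] F [-1.19  0.12  6.82] | move [ 0.0019  0.0009 -0.0195] [-0.0013  0.0026 -0.0012]
```

Request:
arm_command:
  targets: [0.002,0,-0.02,0,0,0,0.002,0,-0.05,0,0,0,0.002,0,-0.07,0,0,0,0.002,0,-0.07,0,0,0]

```text
clock: 4.15
eef_pos: [0.3823, -0.2989, 0.1019]
orientation: [-3.14, 0.005, 2.994]
contact_force: [1.1, -0.2, -1.2]
finger_gap: 0.239
grip_force: 60.1
```

```bash
python3 go.py .469 -.016 .085 176.3
```

```text
4.15 [ 0.3823 -0.2989  0.1019] [-179.93    0.29  171.53] F [ 1.13 -0.18 -1.16] | move [-0.044   0.2926  0.0168] [-0.0014  0.005  -0.0833]
```

Request:
arm_command:
  targets: [-0.005,0.03,0,0,0,0,-0.012,0.075,0,0,0,-0.02,-0.019,0.12,0,0,0,-0.04,-0.026,0.165,0,0,0,-0.06,-0.033,0.21,0,0,0,-0.083,-0.038,0.25,0.005,0,0,-0.083,-0.042,0.28,0.01,0,0,-0.083,-0.044,0.292,0.017,0,0,-0.083,-0.044,0.292,0.017,0,0,-0.083,-0.044,0.292,0.017,0,0,-0.083]

```text
clock: 5.15
eef_pos: [0.4669, -0.0166, 0.0808]
orientation: [-3.141, -0.002, 3.076]
contact_force: [0.2, -0.5, -1.9]
finger_gap: 0.239
grip_force: 60.0
```

```bash
python3 go.py .469 -.016 .0515 176.3; python3 - <<'E'
from h import *
np.set_printoptions(precision=4,suppress=True)
T=grab_frame("top");S=grab_frame("scene");f=lambda i,k:cv2.resize(i[:,:,::-1],None,fx=k,fy=k,interpolation=cv2.INTER_CUBIC)
cv2.imwrite("pics/c3.png",np.hstack([f(T["image"][150:230,205:265],6),f(S["image"][130:250,190:245],4)]))
s=r.read_state();e=s["eef_pos"];z=e[2]-.0155;a=np.radians(-3.7);c,sn=np.cos(a),np.sin(a)
P=lambda x,y:[e[0]+c*x-sn*y,e[1]+sn*x+c*y,z]
Q=[P(.133,0),P(.130,.0145),P(.127,.033),P(.05,0)]
print((proj(T,Q)-[150,205])*6,(proj(S,Q)-[130,190])*4+[0,360])
E
```

```text
5.15 [ 0.4669 -0.0166  0.0808] [-1.7996e+02 -1.1000e-01  1.7626e+02] F [ 0.18 -0.55 -1.92] | move [-0.0022  0.0007  0.0293] [-0.0007 -0.0019 -0.0006]
[[169.9827 237.8656]
 [173.9826 211.9225]
 [177.6454 178.8962]
 [315.8637 229.6303]] [[279.0133 741.222 ]
 [269.8713 753.1661]
 [258.9318 768.8204]
 [221.1036 683.4731]]
```

View pics/c3.png

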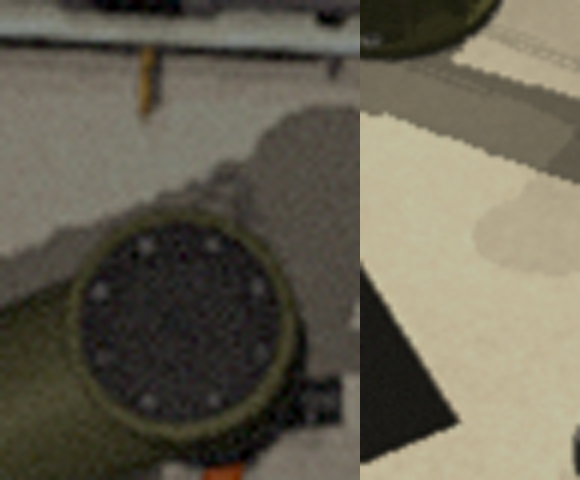

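The ring is at crop (147,50–117). The hook is faint in the arm's shadow around (190–240,165–200), so I will enhance the contrast.

```bash
python3 - <<'E'
from h import *
np.set_printoptions(precision=4,suppress=True)
ts=[grab_frame("top") for _ in range(4)];T=ts[-1];ss=[grab_frame("scene") for _ in range(3)];S=ss[-1]
mean=lambda l:np.mean([p["image"].astype(float) for p in l],0)
def f(i,k):
    lo,hi=np.percentile(i,1),np.percentile(i,95);return cv2.resize(np.clip((i-lo)/(hi-lo)*255,0,255).astype(np.uint8)[:,:,::-1],None,fx=k,fy=k,interpolation=cv2.INTER_CUBIC)
A=f(mean(ts)[165:190,225:255],14);B=f(mean(ss)[175:215,260:310],9)[:350]
A=A[:350]
cv2.imwrite("pics/c4.png",np.hstack([A,B]));print(A.shape,B.shape)
s=r.read_state();e=s["eef_pos"];z=e[2]-.0155;a=np.radians(-3.7);c,sn=np.cos(a),np.sin(a)
P=lambda x,y:[e[0]+c*x-sn*y,e[1]+sn*x+c*y,z]
Q=[P(.133,0),P(.130,.0145),P(.127,.033),P(.05,0)]
print((proj(T,Q)-[165,225])*14,(proj(S,Q)-[175,260])*9+[0,420])
for n in("hook_tip","tray_eye"):
  for p in(T,S):
    for q in pinpoint(p,n)[:2]: print(n,p["shot"],q["conf"],q["centre"],atz(p,q["centre"],z if n=="hook_tip" else .036))
E
```

```text
(350, 420, 3) (350, 450, 3)
[[185.647  272.1353]
 [194.981  211.5939]
 [203.5285 134.5229]
 [526.0675 252.8909]] [[221.8957 649.5872]
 [201.3312 676.4513]
 [176.7232 711.6611]
 [ 91.6312 519.5906]]
hook_tip 14 0.46 [181.1, 243.4] [ 0.5905 -0.0213  0.0664]
hook_tip 17 0.48 [199.7, 287.2] [ 0.6038 -0.0206  0.0664]
tray_eye 14 0.65 [164.5, 228.4] [0.6553 0.0317 0.036 ]
```

View pics/c4.png

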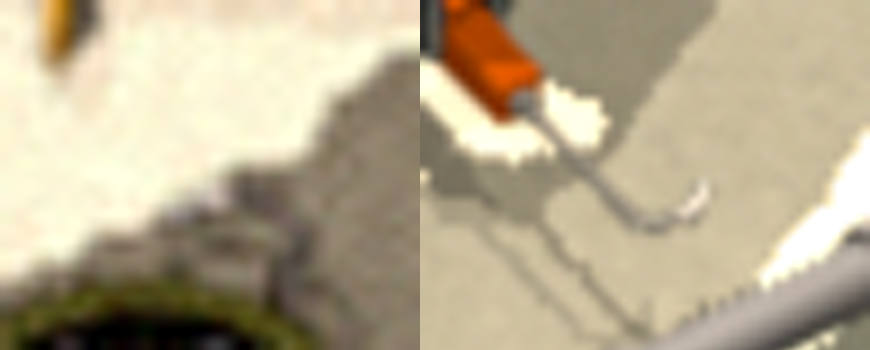

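The hook's shape matches the predicted grasp to within a few mm. Next I lower and approach.

Request:
arm_command:
  targets: [-0.005,0,0.012,0,0,0,-0.01,0,0.024,0,0,0,-0.025,-0.001,0.029,0,0,0,-0.045,-0.003,0.029,0,0,0,-0.06,-0.005,0.029,0,0,0,-0.061,-0.005,0.029,0,0,0,-0.061,-0.005,0.029,0,0,0]

```text
clock: 6.5
eef_pos: [0.5275, -0.0252, 0.0512]
orientation: [-3.141, -0.003, 3.076]
contact_force: [-0.6, -0.4, -1.2]
finger_gap: 0.244
grip_force: 60.1
```

```bash
python3 go.py .528 -.018 .0515 176.3; python3 - <<'E'
from h import *
np.set_printoptions(precision=4,suppress=True)
ts=[grab_frame("top") for _ in range(4)];T=ts[-1];ss=[grab_frame("scene") for _ in range(3)];S=ss[-1]
mean=lambda l:np.mean([p["image"].astype(float) for p in l],0)
def f(i,k):
    lo,hi=np.percentile(i,1),np.percentile(i,95);return cv2.resize(np.clip((i-lo)/(hi-lo)*255,0,255).astype(np.uint8)[:,:,::-1],None,fx=k,fy=k,interpolation=cv2.INTER_CUBIC)
A=f(mean(ts)[150:185,215:250],12);B=f(mean(ss)[185:227,255:300],10)
cv2.imwrite("pics/c5.png",np.hstack([A,B]));print(A.shape,B.shape)
s=r.read_state();e=s["eef_pos"];z=e[2]-.0155;a=np.radians(-3.7);c,sn=np.cos(a),np.sin(a)
P=lambda x,y:[e[0]+c*x-sn*y,e[1]+sn*x+c*y,z]
Q=[P(.133,0),P(.130,.0145),P(.127,.033),P(.05,0)]
print((proj(T,Q)-[150,215]+.5)*12,(proj(S,Q)-[185,255]+.5)*10+[0,420])
E
```

```text
6.5 [ 0.5275 -0.0252  0.0512] [-1.7997e+02 -1.5000e-01  1.7623e+02] F [-0.64 -0.4  -1.24] | move [-0.      0.0072 -0.0003] [-0.0006 -0.0026 -0.0012]
(420, 420, 3) (420, 450, 3)
[[157.4061 391.234 ]
 [165.1666 340.6928]
 [172.2781 276.3498]
 [439.872  375.4581]] [[330.3144 825.5185]
 [306.2174 855.2217]
 [277.3876 894.2066]
 [177.6059 676.017 ]]
```

View pics/c5.png

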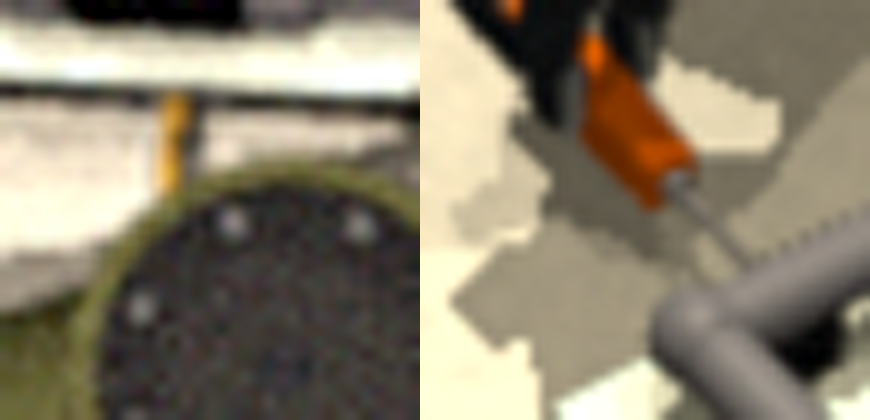

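Request:
arm_command:
  targets: [0.001,0.01,0,0,0,0,0.001,0.02,0,0,0,0,0.001,0.025,0,0,0,0,0.001,0.03,0,0,0,0,0.001,0.034,0,0,0,0,0.001,0.034,0,0,0,0]

```text
clock: 7.45
eef_pos: [0.5293, 0.0095, 0.0528]
orientation: [3.142, -0.0, 3.077]
contact_force: [0.0, -0.4, -1.3]
finger_gap: 0.242
grip_force: 60.1
```

```bash
python3 go.py .528 .025 .0515 176.3
```

```text
7.45 [0.5293 0.0095 0.0528] [ 1.800e+02 -1.000e-02  1.763e+02] F [ 0.02 -0.38 -1.32] | move [0.0023 0.0154 0.0013] [ 0.0001 -0.0001 -0.    ]
```

Request:
arm_command:
  targets: [0.001,0.004,0.001,0,0,0,0.001,0.008,0.001,0,0,0,0.0015,0.012,0.001,0,0,0,0.002,0.0155,0.001,0,0,0,0.002,0.0155,0.001,0,0,0,0.002,0.0155,0.001,0,0,0,0.002,0.0155,0.001,0,0,0]

```text
clock: 8.15
eef_pos: [0.5283, 0.0245, 0.0518]
orientation: [3.142, -0.0, 3.076]
contact_force: [0.5, 0.3, -1.5]
finger_gap: 0.241
grip_force: 60.1
```

```bash
python3 go.py .528 .025 .0515 176.3; python3 - <<'E'
from h import *
np.set_printoptions(precision=4,suppress=True)
ts=[grab_frame("top") for _ in range(4)];T=ts[-1]
i=np.mean([p["image"].astype(float) for p in ts],0)[145:190,205:250]
lo,hi=np.percentile(i,1),np.percentile(i,95)
cv2.imwrite("pics/c6.png",cv2.resize(np.clip((i-lo)/(hi-lo)*255,0,255).astype(np.uint8)[:,:,::-1],None,fx=12,fy=12,interpolation=cv2.INTER_CUBIC))
for q in pinpoint(T,"tray_eye")[:2]+pinpoint(T,"hook_tip")[:2]:print(q["conf"],q["centre"])
E
```

```text
8.15 [0.5283 0.0245 0.0518] [180.    -0.   176.26] F [ 0.51  0.26 -1.47] | move [0.0003 0.0004 0.0003] [ 0.     -0.0001 -0.0007]
0.58 [164.0, 231.8]
0.59 [162.6, 232.6]
```

View pics/c6.png

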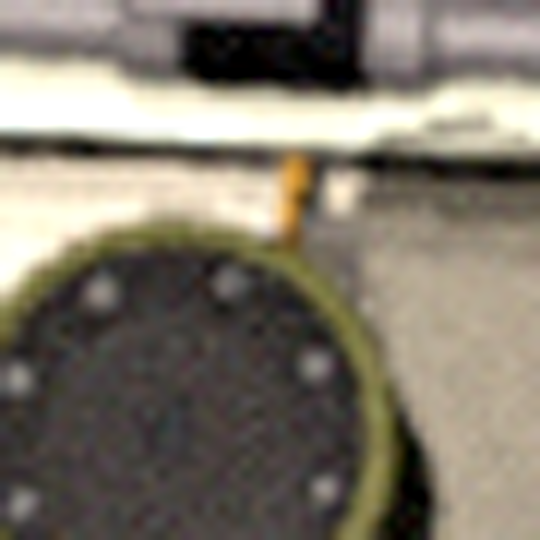

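Request:
arm_command:
  targets: [0.004,0,0,0,0,0,0.008,0,0,0,0,0,0.01,0,0,0,0,0,0.012,0,0,0,0,0,0.014,0,0,0,0,0]

```text
clock: 8.95
eef_pos: [0.5141, 0.0256, 0.0519]
orientation: [3.141, 0.0, 3.076]
contact_force: [0.6, 0.2, -1.2]
finger_gap: 0.243
grip_force: 60.1
```

Request:
arm_command:
  targets: [0.002,0,0,0,0,0,0.004,0,0,0,0,0,0.006,0,0,0,0,0]

```text
clock: 9.25
eef_pos: [0.5085, 0.026, 0.052]
orientation: [3.141, 0.001, 3.076]
contact_force: [2.6, 0.4, -1.8]
finger_gap: 0.24
grip_force: 60.1
```

Request:
arm_command:
  targets: [0.002,0,0,0,0,0,0.004,0,0,0,0,0,0.006,0,0,0,0,0]

```text
clock: 9.55
eef_pos: [0.5023, 0.0263, 0.0519]
orientation: [3.141, 0.0, 3.076]
contact_force: [2.9, -0.5, -1.5]
finger_gap: 0.243
grip_force: 60.2
```

Request:
arm_command:
  targets: [0.002,0,0,0,0,0,0.004,0,0,0,0,0,0.006,0,0,0,0,0]

```text
clock: 9.85
eef_pos: [0.4962, 0.0267, 0.0518]
orientation: [3.141, 0.0, 3.076]
contact_force: [2.1, -0.3, -1.3]
finger_gap: 0.24
grip_force: 60.2
```

Request:
arm_command:
  targets: [0.002,0,0,0,0,0,0.004,0,0,0,0,0,0.006,0,0,0,0,0]

```text
clock: 10.15
eef_pos: [0.4902, 0.0271, 0.0518]
orientation: [3.141, 0.0, 3.076]
contact_force: [1.3, 0.8, -1.7]
finger_gap: 0.243
grip_force: 60.2
```

Request:
arm_command:
  targets: [0.003,0,0,0,0,0,0.006,0,0,0,0,0,0.009,0,0,0,0,0,0.012,0,0,0,0,0,0.014,0,0,0,0,0,0.014,0,0,0,0,0]

```text
clock: 10.75
eef_pos: [0.476, 0.028, 0.0518]
orientation: [3.141, -0.0, 3.077]
contact_force: [1.6, 0.1, -1.9]
finger_gap: 0.24
grip_force: 60.2
```

```bash
python3 go.py .528 .025 .0515 176.3; python3 - <<'E'
from h import *
from plant import r
T=grab_frame("top")
for q in pinpoint(T,"tray_eye")[:2]:print(q["conf"],q["centre"],atz(T,q["centre"],.036))
F=[]
for _ in range(4): F.append(r.read_state()["contact_force"]);grab_frame("top")
print(np.round(F,2))
E
```

```text
10.75 [0.476  0.028  0.0518] [ 1.7999e+02 -2.0000e-02  1.7627e+02] F [ 1.58  0.06 -1.88] | move [-0.0521  0.0004  0.0002] [ 0.0001 -0.0004 -0.0005]
0.58 [174.7, 226.5] [0.61929096 0.03842937 0.036     ]
[[-0.18 -0.   -1.47]
 [-0.31  0.45 -2.16]
 [ 0.27 -0.02 -0.74]
 [-0.89  0.91 -1.04]]
```

Request:
arm_command:
  targets: [0.001,0,0,0,0,0,0.002,0,0,0,0,0,0.002,0,0,0,0,0,0.002,0,0,0,0,0]

```text
clock: 11.45
eef_pos: [0.4744, 0.0281, 0.0518]
orientation: [3.142, 0.0, 3.076]
contact_force: [2.1, -0.6, -1.2]
finger_gap: 0.242
grip_force: 60.1
```

Request:
arm_command:
  targets: [0.001,0,0,0,0,0,0.002,0,0,0,0,0,0.002,0,0,0,0,0]

```text
clock: 11.75
eef_pos: [0.4723, 0.0283, 0.0518]
orientation: [3.141, -0.0, 3.076]
contact_force: [1.6, -0.2, -2.4]
finger_gap: 0.244
grip_force: 60.2
```

Request:
arm_command:
  targets: [0.001,0,0,0,0,0,0.002,0,0,0,0,0,0.002,0,0,0,0,0]

```text
clock: 12.05
eef_pos: [0.4703, 0.0284, 0.0518]
orientation: [3.141, -0.0, 3.076]
contact_force: [1.2, 0.9, -2.6]
finger_gap: 0.242
grip_force: 60.2
```

Request:
arm_command:
  targets: [0.001,0,0,0,0,0,0.002,0,0,0,0,0,0.002,0,0,0,0,0]

```text
clock: 12.35
eef_pos: [0.4683, 0.0285, 0.0518]
orientation: [3.142, -0.0, 3.076]
contact_force: [1.7, -0.8, -2.0]
finger_gap: 0.243
grip_force: 60.2
```

Request:
arm_command:
  targets: [0.001,0,0,0,0,0,0.002,0,0,0,0,0,0.002,0,0,0,0,0]

```text
clock: 12.65
eef_pos: [0.4663, 0.0287, 0.0518]
orientation: [3.141, -0.0, 3.076]
contact_force: [2.3, -1.1, -2.2]
finger_gap: 0.241
grip_force: 60.2
```

Request:
arm_command:
  targets: [0.001,0,0,0,0,0,0.002,0,0,0,0,0,0.002,0,0,0,0,0]

```text
clock: 12.95
eef_pos: [0.4643, 0.0288, 0.0518]
orientation: [3.142, -0.0, 3.076]
contact_force: [1.9, -0.3, -1.6]
finger_gap: 0.243
grip_force: 60.2
```

Request:
arm_command:
  targets: [0.001,0,0,0,0,0,0.002,0,0,0,0,0,0.002,0,0,0,0,0]

```text
clock: 13.25
eef_pos: [0.4622, 0.0289, 0.0518]
orientation: [3.142, -0.0, 3.076]
contact_force: [0.4, -0.5, -1.8]
finger_gap: 0.241
grip_force: 60.2
```

Request:
arm_command:
  targets: [0.001,0,0,0,0,0,0.002,0,0,0,0,0,0.002,0,0,0,0,0]

```text
clock: 13.55
eef_pos: [0.4603, 0.029, 0.0518]
orientation: [3.142, -0.0, 3.076]
contact_force: [0.8, 0.8, -2.3]
finger_gap: 0.242
grip_force: 60.2
```

Request:
arm_command:
  targets: [0.001,0,0,0,0,0,0.002,0,0,0,0,0,0.002,0,0,0,0,0]

```text
clock: 13.85
eef_pos: [0.4583, 0.0292, 0.0518]
orientation: [3.142, -0.0, 3.076]
contact_force: [1.8, -0.6, -1.7]
finger_gap: 0.243
grip_force: 60.2
```

Request:
arm_command:
  targets: [0.001,0,0,0,0,0,0.002,0,0,0,0,0,0.002,0,0,0,0,0]

```text
clock: 14.15
eef_pos: [0.4563, 0.0293, 0.0518]
orientation: [3.142, -0.0, 3.076]
contact_force: [2.2, -0.6, -1.2]
finger_gap: 0.242
grip_force: 60.2
```

Request:
arm_command:
  targets: [0.001,0,0,0,0,0,0.002,0,0,0,0,0,0.002,0,0,0,0,0]

```text
clock: 14.45
eef_pos: [0.4543, 0.0294, 0.0517]
orientation: [3.141, -0.0, 3.076]
contact_force: [1.5, 0.0, -1.8]
finger_gap: 0.243
grip_force: 60.2
```

Request:
arm_command:
  targets: [0.001,0,0,0,0,0,0.002,0,0,0,0,0,0.002,0,0,0,0,0]

```text
clock: 14.75
eef_pos: [0.4523, 0.0296, 0.0518]
orientation: [3.142, -0.0, 3.076]
contact_force: [2.1, -0.3, -1.0]
finger_gap: 0.244
grip_force: 60.2
```

Request:
arm_command:
  targets: [0.001,0,0,0,0,0,0.002,0,0,0,0,0,0.002,0,0,0,0,0]

```text
clock: 15.05
eef_pos: [0.4508, 0.0298, 0.0521]
orientation: [3.141, 0.001, 3.076]
contact_force: [5.0, -0.0, -3.0]
finger_gap: 0.24
grip_force: 60.3
```

Force rises to 5 N and the motion lags, so this looks like the buffer. I hold and confirm.

Request:
arm_command:
  targets: [0.0002,0,0,0,0,0,0.0002,0,0,0,0,0,0.0002,0,0,0,0,0]

```text
clock: 15.35
eef_pos: [0.4507, 0.0298, 0.0521]
orientation: [3.141, 0.001, 3.076]
contact_force: [6.2, -0.9, -2.7]
finger_gap: 0.242
grip_force: 60.3
```

```bash
python3 - <<'E'
from h import *
F=[]
for _ in range(5): s=r.read_state();F.append(s["contact_force"]);grab_frame("top")
print(np.round(F,2),s["eef_pos"],s["clock"])
E
```

```text
[[ 6.24 -0.89 -2.65]
 [ 5.36  0.05 -2.04]
 [ 5.01 -0.87 -2.92]
 [ 4.91  0.39 -2.47]
 [ 5.54 -0.04 -2.96]] [0.45071794 0.02980729 0.05207255] 15.55
```

Request:
arm_command:
  targets: [0.0005,0,0,0,0,0,0.0005,0,0,0,0,0,0.0005,0,0,0,0,0,0.0005,0,0,0,0,0]

```text
clock: 16.0
eef_pos: [0.4504, 0.0299, 0.0522]
orientation: [3.141, 0.002, 3.076]
contact_force: [6.6, 0.2, -2.2]
finger_gap: 0.242
grip_force: 60.3
```

Request:
arm_command:
  targets: [-0.002,0,0,0,0,0,-0.005,0,0,0,0,0,-0.008,0,0,0,0,0,-0.011,0,0,0,0,0,-0.0125,0,0,0,0,0,-0.0125,0,0,0,0,0]

```text
clock: 16.6
eef_pos: [0.4622, 0.0288, 0.0516]
orientation: [-3.141, -0.001, 3.076]
contact_force: [0.4, 0.1, -1.2]
finger_gap: 0.243
grip_force: 60.1
```

Request:
arm_command:
  targets: [0,-0.005,0,0,0,0,0,-0.01,0,0,0,0,0,-0.015,0,0,0,0,0,-0.015,0,0,0,0]

```text
clock: 17.0
eef_pos: [0.4611, 0.0133, 0.0518]
orientation: [3.142, -0.0, 3.076]
contact_force: [-0.4, 0.6, -2.5]
finger_gap: 0.244
grip_force: 60.1
```

Request:
arm_command:
  targets: [0,-0.004,0,0,0,0,0,-0.008,0,0,0,0,0,-0.012,0,0,0,0,0,-0.012,0,0,0,0]

```text
clock: 17.4
eef_pos: [0.4604, 0.0015, 0.0518]
orientation: [-3.142, -0.0, 3.076]
contact_force: [-0.6, 0.5, -1.6]
finger_gap: 0.244
grip_force: 60.1
```

Request:
arm_command:
  targets: [0,-0.006,0,0,0,0,0,-0.012,0,0,0,0,0,-0.02,0,0,0,0,0,-0.028,0,0,0,0,0,-0.028,0,0,0,0]

```text
clock: 17.9
eef_pos: [0.4585, -0.027, 0.0517]
orientation: [-3.141, -0.0, 3.075]
contact_force: [0.2, 0.4, -1.3]
finger_gap: 0.242
grip_force: 60.1
```

```bash
python3 go.py .382 -.299 .085 171.6; python3 - <<'E'
from h import *
T=grab_frame("top")
for q in pinpoint(T,"tray_eye")[:2]:print(q["conf"],q["centre"],atz(T,q["centre"],.036))
E
```

```text
17.9 [ 0.4585 -0.027   0.0517] [-1.7999e+02 -1.0000e-02  1.7619e+02] F [ 0.21  0.43 -1.35] | move [ 0.0583 -0.2765 -0.0332] [-0.0001 -0.0002  0.0802]
0.67 [183.3, 229.6] [0.58889344 0.027786   0.036     ]
0.53 [238.2, 138.8] [0.40514735 0.33620543 0.036     ]
```

Request:
arm_command:
  targets: [0.008,-0.02,-0.01,0,0,0,0.016,-0.06,-0.025,0,0,0,0.025,-0.105,-0.033,0,0,0.02,0.034,-0.15,-0.033,0,0,0.04,0.043,-0.195,-0.033,0,0,0.06,0.051,-0.235,-0.033,0,0,0.08,0.056,-0.263,-0.033,0,0,0.08,0.058,-0.276,-0.033,0,0,0.08,0.058,-0.276,-0.033,0,0,0.08,0.058,-0.276,-0.033,0,0,0.08]

```text
clock: 19.0
eef_pos: [0.383, -0.2971, 0.0846]
orientation: [3.141, -0.0, 2.996]
contact_force: [-0.2, 0.7, -0.9]
finger_gap: 0.245
grip_force: 60.2
```

```bash
python3 go.py .383 -.299 .033 171.6
```

```text
19.0 [ 0.383  -0.2971  0.0846] [ 1.7998e+02 -2.0000e-02  1.7168e+02] F [-0.16  0.71 -0.88] | move [-0.0003 -0.0019  0.0516] [ 0.0004 -0.0003  0.0014]
```

Request:
arm_command:
  targets: [0,-0.001,0.02,0,0,0.001,0,-0.002,0.038,0,0,0.001,0,-0.002,0.048,0,0,0.001,0,-0.002,0.051,0,0,0.001,0,-0.002,0.052,0,0,0.001,0,-0.002,0.052,0,0,0.001]

```text
clock: 19.6
eef_pos: [0.3831, -0.2995, 0.0336]
orientation: [-3.141, 0.001, 2.996]
contact_force: [0.5, 0.2, -1.0]
finger_gap: 0.243
grip_force: 60.1
```

Request:
arm_command:
  targets: [0,0,0.001,0,0,0,0,0,0.0015,0,0,0,0,0,0.0015,0,0,0]

```text
clock: 19.9
eef_pos: [0.3826, -0.2996, 0.0315]
orientation: [3.142, 0.0, 2.995]
contact_force: [-0.1, -0.3, -1.1]
finger_gap: 0.244
grip_force: 60.1
```

Down another 1.2 mm to touch, then release partially (the fingers stay clear of things) and retreat.

Request:
arm_command:
  targets: [0,0,0.0008,0,0,0,0,0,0.0012,0,0,0,0,0,0.0012,0,0,0]

```text
clock: 20.2
eef_pos: [0.3826, -0.2997, 0.0306]
orientation: [-3.141, 0.0, 2.995]
contact_force: [-1.6, 0.8, 2.1]
finger_gap: 0.238
grip_force: 60.6
```

Request:
arm_command:
  targets: [0,0,0,0,0,0,0,0,0,0,0,0,0,0,0,0,0,0,0,0,0,0,0,0,0,0,0,0,0,0]
  fingers: 110

```text
clock: 20.7
eef_pos: [0.3825, -0.2996, 0.0301]
orientation: [3.142, -0.0, 2.995]
contact_force: [1.1, 0.7, 0.5]
finger_gap: 0.566
grip_force: 0.0
```

Request:
arm_command:
  targets: [0,0,-0.01,0,0,0,0,0,-0.03,0,0,0,0,0,-0.06,0,0,0,0.02,-0.04,-0.1,0,0,0,0.05,-0.08,-0.14,0,0,0,0.08,-0.12,-0.16,0,0,0,0.08,-0.16,-0.16,0,0,0,0.08,-0.2,-0.16,0,0,0,0.08,-0.2,-0.16,0,0,0,0.08,-0.2,-0.16,0,0,0]

```text
clock: 21.7
eef_pos: [0.2734, -0.4866, 0.1897]
orientation: [3.141, -0.001, 2.993]
contact_force: [0.3, -0.5, 0.2]
finger_gap: 0.572
grip_force: 0.0
```

```bash
python3 - <<'E'
from h import *
np.set_printoptions(precision=4,suppress=True)
T=grab_frame("top");S=grab_frame("scene")
cv2.imwrite("pics/c7.png",np.hstack([cv2.resize(p["image"][a:b,c:d][:,:,::-1],(380,380),interpolation=cv2.INTER_CUBIC) for p,a,b,c,d in((T,140,270,220,350),(S,180,260,150,230))]))
for n in("tray_eye","hook_grip","hook_tip"):
  for q in pinpoint(T,n)[:1]:print(n,q["conf"],q["centre"],atz(T,q["centre"],.036 if "eye" in n else .015))
print(r.read_state())
E
```

```text
tray_eye 0.34 [232.7, 323.2] [ 0.4142 -0.2886  0.036 ]
hook_grip 0.57 [241.4, 322.0] [ 0.3857 -0.2863  0.015 ]
hook_tip 0.73 [204.7, 328.3] [ 0.5117 -0.3129  0.015 ]
{'clock': 21.95, 'joint_positions': array([-0.695 , -0.0723, -0.1397,  0.    , -1.5022, -1.0203]), 'qvel': array([0.0002, 0.0018, 0.0006, 0.0019, 0.0011, 0.0018]), 'joint_efforts': array([ -0.2442, -30.6866,  34.6434,   6.9149,  -0.0014,  -0.0046]), 'eef_pos': array([ 0.2748, -0.485 ,  0.1908]), 'orientation': array([-3.141 ,  0.001 ,  2.9971]), 'contact_force': array([-0.5613, -0.3594,  0.7531]), 'torque': array([ 0.0235,  0.0373, -0.0163]), 'grip_force': 0.0, 'finger_gap': 0.5697120457307724}
```

View pics/c7.png

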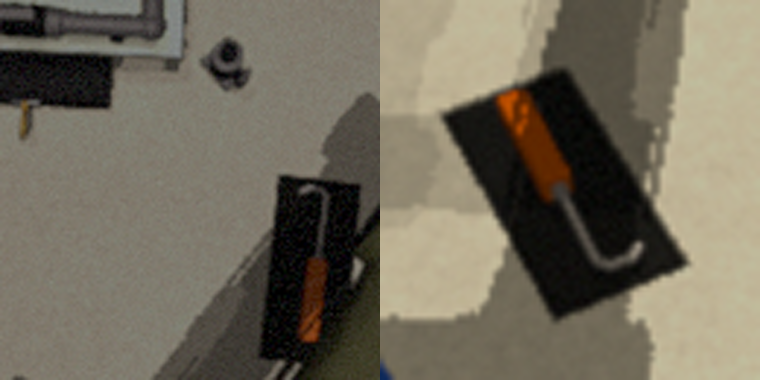

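The hook lies flat on its mat (right crop), the tray is drawn out with its ring free at crop (25,120), and the tap has not moved. I hand in.

```bash
python3 -c "
from plant import order
print(order.sign_off())"
```

```text
the job is handed in; nothing more can be done
None
```

I drew the tray out with the hook until it met its buffer (about 6.6 N total pull), unhooked it, laid the hook flat on its mat again and handed the job in; no verdict came back.

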